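# Set out the tall goods on the display risers with their tops level

### The arm

A 6-joint arm with a two-finger parallel gripper is mounted at the origin on a cart in front of the work surface, level with it; the furniture and walls round the work are solid. World frame = base frame: x ahead of the robot, y to its left, z up, the work surface at z = 0. Lengths are in mm, angles in rad, forces in N, time in s.
With the tool pointing down it reaches from about 300 to 775 mm from the base axis. Payload 14.6 kg.
Tool frame: the origin (TCP) lies at the very end of the fingers, on their centre line; the grasp point (between the pads) lies 19 mm behind it (grip_point_offset is the distance from the TCP to the grasp point, in mm); z points along the fingers, y is the line along which they close (so a half turn about z gives the same grasp; the last joint's range is limited). The gripper opens to 94 mm and grips with 3 to 60 N. Pads are 16 mm wide; open, the fingers measure 119 mm over their backs; the gripper's body (75 mm by 177 mm) begins 78 mm behind the grasp point.
Start: joints at [-1.179, 0.3, 1.521, -0, 1.321, -0.067], TCP at [243.572, -493.115, 205.446] pointing down, gripper open.
Joint ranges: [-3.03, 3.03], [-0.79, 2.21], [0.23, 2.52], [-1.04, 4.18], [0, 3.07], [-2.55, 2.55]. Speed limits (rad/s): [2.22, 2.22, 2.57, 3.14, 3.14, 3.14].

### API

Orientations are given as [roll, pitch, yaw] about the fixed x, y, z axes, in that order (R = Rz(yaw) Ry(pitch) Rx(roll)).
In Python, from cell import read_state, camera, camera_info, sign_off, grip_point_offset gives the robot as it stands.
- The arm moves only by the shell command python3 -m handwheel 'ROWS' [FORCE]. ROWS is text: rows parted by semicolons, each of 5 numbers parted by spaces: the shift along the world's x, y, z in units of 40 mm (1.0 is 40 mm), then the turn about the world's z in units of 5 degrees (1.0 is 5 degrees), then the closure, from 0 (fully open) to 1 (shut). In form: dx dy dz yaw gripper; .... A call has 1 to 12 rows; each row shifts and turns the commanded pose from where the row before left it; what a row does not reach is not made up. A row lasts 1/12 s, in which the tool goes at most 41.7 mm and 7.16 degrees, less where a joint would pass 70% of its speed; a pose out of reach is approached as far as the arm can. A call is refused whole if a number of a shift passes 1 or a number of a turn 1, either way. A call with a gripper value outside its range is refused whole. The fingers move at their own pace and stop on an object; FORCE is the grip in N (left out, the last holds). Time passes only in rows, so rows that do not move let the fingers close. It gives the time, the measured TCP pose, the force, the opening and the grip force at its end, in the units of the state.
- read_state(): the state, without advancing time (a new reading comes with each control period).
- camera(name): name is "scene" or "top"; returns (picture, depth): 384x512x3 uint8, red, green, blue; 384x512 float32, mm along the optical axis (not along the pixel's ray), 0 where there is no reading.
- camera_info(name): a dict with "intrinsics" (3x3 intrinsics, pixels), "k1" (the pictures are not rectified: a ray, as slopes to the right and down, at radius r is drawn at 1 + k1 r^2 times it, then the intrinsics apply), "world_from_camera" (4x4, takes a point from camera to world coordinates). Camera axes: x right, y down, z forward; pixel columns grow to the right and rows downward; lengths in mm; the calibration is good to about 2 mm. A picture is of the moment at which its call begins. camera_info takes no time and is no camera call.
- sign_off(): hands the job in; it is judged then, once.
The state is a dict: "clock": time; "joints": joint angles; "qd": joint speeds; "effort": joint torques, N m; "eef_pos": TCP position; "eef_rot": TCP orientation; "wrist_force": force on the tool from outside, world axes, zero at the start; "moment": the same for the moment, N m; "finger_gap": finger opening in mm; "finger_force": force on a finger pad.
Only numpy, scipy, OpenCV 4.12 (cv2) and the standard library are available. Lean on these libraries where they do the work, as an engineer would, in place of code of your own. Each camera call takes 0.05 s, during which the arm holds its last target. There are 200 camera calls.

### The job

Set up the counter display: pick out the four tall goods (juice bottle, tea bottle, drink can and shaker jar) and stand each upright in the middle of its own wooden riser, so that all four tops come level: the tallest on the lowest riser, and so on to the shortest on the highest. Keep them upright on the way, and leave the squat yoghurt pot and the tin where they are.

Things in the scene. Friction and masses are not known exactly. Their poses are not given: they have to be found in the camera images.
- juice: tall juice bottle with a dark screw cap: body 79 mm across, 205 mm tall; cap 42 mm across over the top 20 mm, sloping shoulder below it; about 0.8 kg. Origin at the centre of its underside, z up along its axis. Loose.
- tea: small tea bottle with a white cap: body 62 mm across, 164 mm tall; cap 32 mm across over the top 15 mm, sloping shoulder below it; about 0.3 kg. Origin at the centre of its underside, z up. Loose.
- can: tall slim drink can, 53 mm across, 134 mm tall, about 0.27 kg. Origin at the centre of its underside, z up. Loose.
- shaker: spice shaker jar with a dark round lid, 43 mm across, 96 mm tall, about 0.11 kg. Origin at the centre of its underside, z up. Loose.
- pot: squat sealed yoghurt pot, 72 mm across, 71 mm tall. Origin at the centre of its underside. Loose; it stays where it is.
- tin: squat metal food tin with ring-pull top, 76 mm across, 58 mm tall. Origin at the centre of its underside. Loose; it stays where it is.
- riser_a: lowest of four wooden display risers, bridge-shaped with a flat square top, 100 x 100 mm, 20 mm high. Origin at the centre of its underside on the table, z up; the centre of its top lies 20 mm above the origin. Fixed to the table.
- riser_b: second lowest of four wooden display risers, bridge-shaped with a flat square top, 100 x 100 mm, 61 mm high. Origin at the centre of its underside on the table, z up; the centre of its top lies 61 mm above the origin. Fixed to the table.
- riser_c: second highest of four wooden display risers, bridge-shaped with a flat square top, 100 x 100 mm, 91 mm high. Origin at the centre of its underside on the table, z up; the centre of its top lies 91 mm above the origin. Fixed to the table.
- riser_d: highest of four wooden display risers, bridge-shaped with a flat square top, 100 x 100 mm, 129 mm high. Origin at the centre of its underside on the table, z up; the centre of its top lies 129 mm above the origin. Fixed to the table.
Not all that is in view belongs to the job. Leave any orange or purple look-alike of the shaker alone.

How it is judged:
By the outcome, as a careful person would: the job done as asked, in the order asked, and still so for the second after the job is handed in, with the robot touching nothing.
It also fails if it takes over 120 s, if anything falls off the work surface, if the arm or the gripper's body presses on something with over 40 N, if the wrist force passes 120 N, or if a joint passes its speed limit or range.

## Working session

There is one attempt and no reset: what is moved stays moved. The work goes in short steps, Python scripts to look and compute and a shell command to move; the robot and the scene stay as the last step left them, time stands still between calls to the robot, and variables do not carry over. Pictures are saved under pics/ and viewed, at most 14 in all, crops included, and the job is handed in when it is done.

```bash
ls; mkdir -p pics; cat > h.py <<'E'
import numpy as np, cv2
from cell import *
def snap(n):
    p,d=camera(n); i=camera_info(n); return p,d,np.array(i["intrinsics"]),i["k1"],np.array(i["world_from_camera"])
def slopes(uv,K,k1):
    uv=np.atleast_2d(uv).astype(float)
    D=np.array([k1,0,0,0,0.])
    return cv2.undistortPoints(uv.reshape(-1,1,2),K,D).reshape(-1,2)
def cloud(d,K,k1,T):
    h,w=d.shape; v,u=np.mgrid[:h,:w]
    s=slopes(np.stack([u.ravel(),v.ravel()],1),K,k1).reshape(h,w,2)
    P=np.dstack([s*d[...,None],d])
    W=P@T[:3,:3].T+T[:3,3]; W[d<=0]=np.nan
    return W
E
python3 - <<'E'
from h import *
for n in("scene","top"):
    p,d,K,k1,T=snap(n); cv2.imwrite(f"pics/{n}0.png",cv2.cvtColor(p,cv2.COLOR_RGB2BGR)); np.save(n+"0.npy",cloud(d,K,k1,T))
    print(n,K.round(1).tolist(),k1,T.round(3).tolist())
print(read_state())
E
```

```text
pics
scene [[472.8, 0.0, 253.5], [0.0, 472.8, 189.2], [0.0, 0.0, 1.0]] 0.014898590266458797 [[-0.655, -0.495, 0.57, -263.955], [-0.755, 0.413, -0.509, 776.539], [0.016, -0.764, -0.645, 929.157], [0.0, 0.0, 0.0, 1.0]]
top [[473.5, 0.0, 255.7], [0.0, 473.5, 198.4], [0.0, 0.0, 1.0]] -0.18009272497521753 [[0.001, -0.992, 0.123, 333.418], [-1.0, -0.002, -0.001, 61.213], [0.002, -0.123, -0.992, 1471.135], [0.0, 0.0, 0.0, 1.0]]
{'clock': 0.1, 'joints': array([-1.17859590e+00,  3.00393230e-01,  1.52150907e+00, -6.40872383e-08,
        1.32070858e+00, -6.66287886e-02]), 'qd': array([-0.00035886, -0.00149506, -0.00231564, -0.00096422, -0.00070006,
       -0.00017722]), 'effort': array([ 1.07043561e-03, -5.32642722e+01, -3.53285050e+01,  7.09787384e-02,
        2.35055108e-02, -4.62749676e-05]), 'eef_pos': array([ 243.4878372 , -492.90606809,  204.95950973]), 'eef_rot': array([-3.14057668e+00, -6.77310478e-05,  4.58829197e-01]), 'wrist_force': array([ 0.32446749, -0.77515149, -0.11090326]), 'moment': array([-0.01631703, -0.02751175, -0.06620617]), 'finger_force': 0.0, 'finger_gap': 93.85897668398002}
```

View pics/scene0.png

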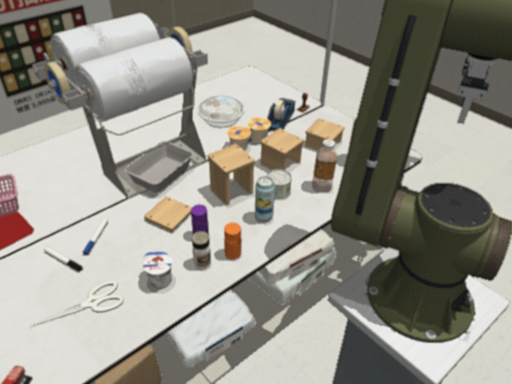

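View pics/top0.png

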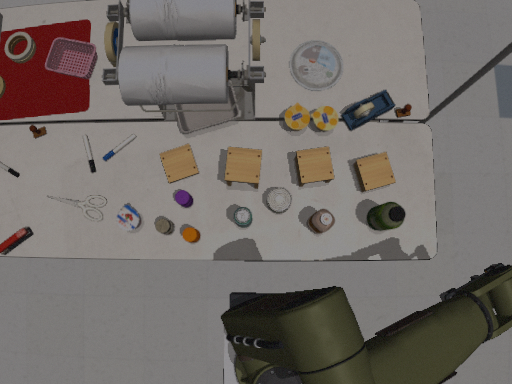

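Top view: the juice is the green bottle with a dark cap at (386,215), tea (321,220), can (243,216), tin (280,200), pot (129,217). The risers are at (180,163), (243,165), (314,165) and (375,171). What could be taken for the shaker: grey-lidded jar (164,226), purple (183,199), orange (190,234). I choose (164,226), seen at (201,249) in the scene view, and will check it in a crop.

```bash
python3 - <<'E'
from h import *
W=np.load("top0.npy"); p=cv2.imread("pics/top0.png")
s=cv2.imread("pics/scene0.png")
a=cv2.resize(s[190:300,130:290],None,fx=4,fy=4,interpolation=cv2.INTER_CUBIC)[:,:400]
b=cv2.resize(p[180:250,100:210],None,fx=3.5,fy=3.5,interpolation=cv2.INTER_CUBIC)
H=max(a.shape[0],b.shape[0]);f=lambda i:cv2.copyMakeBorder(i,0,H-i.shape[0],0,0,cv2.BORDER_CONSTANT)
cv2.imwrite("pics/crop1.png",np.hstack([f(a),f(b)]))
z=W[...,2]
m=((z>12)&(W[...,0]>150)).astype(np.uint8)
m=cv2.morphologyEx(m,cv2.MORPH_OPEN,np.ones((3,3)))
n,l,st,c=cv2.connectedComponentsWithStats(m)
for i in range(1,n):
    if st[i,4]<60: continue
    P=W[l==i]; zt=np.percentile(P[:,2],95); T=P[P[:,2]>zt-6]
    r=cv2.minAreaRect(T[:,:2].astype(np.float32))
    print(c[i].round(),st[i,4],"ztop",zt.round(1),"ctr",np.round(r[0],1),"size",np.round(r[1],1),"ang",round(r[2],1),"range x",np.percentile(P[:,0],[2,98]).round(),"y",np.percentile(P[:,1],[2,98]).round())
print("table",np.nanmedian(z[200:250,20:60]),)
E
```

```text
[178.  53.] 13559 ztop 432.5 ctr [851.9 250.5] size [272.1 196.5] ang 89.3 range x [711. 963.] y [ 59. 433.]
[256.  40.] 399 ztop 409.9 ctr [873.4  60.9] size [17.1 49.2] ang 90.0 range x [824. 912.] y [39. 77.]
[19. 47.] 528 ztop 43.4 ctr [1041.   878.6] size [100.9 102.8] ang 21.3 range x [ 990. 1088.] y [827. 926.]
[71. 53.] 806 ztop 67.5 ctr [975.4 667.6] size [161.9 121.9] ang 76.2 range x [ 912. 1042.] y [588. 749.]
[316.  65.] 2162 ztop 71.7 ctr [ 939.2 -133. ] size [142.9 141.7] ang 10.9 range x [ 862. 1017.] y [-210.  -54.]
[486.  68.] 498 ztop 375.8 ctr [ 873.4 -611.4] size [19.6 10.7] ang 21.7 range x [864. 883.] y [-623. -607.]
[ 1. 85.] 60 ztop 26.8 ctr [904.7 930.4] size [59.5 15.5] ang 8.7 range x [876. 933.] y [923. 943.]
[368. 109.] 1042 ztop 88.1 ctr [ 786.2 -274.5] size [20.2 52.7] ang 25.6 range x [743. 853.] y [-373. -226.]
[297. 117.] 514 ztop 67.3 ctr [759.8 -67.4] size [75.9 77. ] ang 27.8 range x [727. 800.] y [-102.  -33.]
[406. 109.] 60 ztop 69.9 ctr [ 798.7 -417.5] size [17.8 15.9] ang 44.1 range x [790. 807.] y [-430. -409.]
[325. 118.] 498 ztop 67.5 ctr 
[... 1001 characters left out ...]
.2 range x [414. 483.] y [413. 476.]
[242. 217.] 306 ztop 134.7 ctr [451.7  99.7] size [42.7 40.5] ang 89.5 range x [424. 472.] y [ 73. 121.]
[321. 221.] 502 ztop 164.5 ctr [ 439.2 -135.2] size [30.6 30.8] ang 1.1 range x [406. 467.] y [-163. -100.]
[164. 227.] 249 ztop 99.7 ctr [422.4 334. ] size [40.5 41.8] ang 43.9 range x [401. 442.] y [311. 352.]
[ 13. 239.] 278 ztop 54.3 ctr [378.4 831.5] size [ 21.9 106.4] ang 36.8 range x [342. 414.] y [786. 872.]
[191. 235.] 202 ztop 100.4 ctr [397.3 253.4] size [35.7 38. ] ang 89.7 range x [377. 416.] y [233. 271.]
[373. 324.] 16175 ztop 692.0 ctr [199.3 -54.1] size [128.5  68.5] ang 22.5 range x [153. 286.] y [-482.  103.]
table 0.4464455842010011
```

View pics/crop1.png

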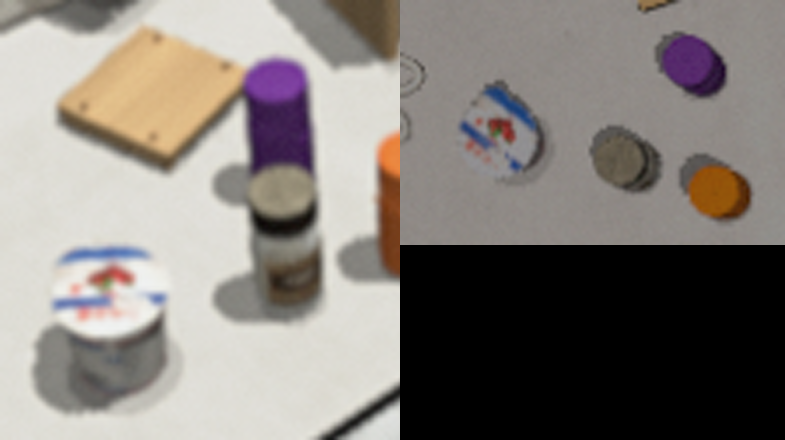

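Crop: the grey-lidded glass jar is the shaker, at top (164,226). The purple and orange solids are the look-alikes. Next: a quick look at the shoulder heights, and a cross-check of the axes in the second view.

```bash
python3 - <<'E'
from h import *
W=np.load("top0.npy").reshape(-1,3); S=np.load("scene0.npy").reshape(-1,3)
for n,x,y,h in(("juice",450.7,-327,205),("tea",439.2,-135.2,164),("can",451.7,99.7,134),("shaker",422.4,334,96)):
    for nm,C in(("top",W),("scene",S)):
        r=np.hypot(C[:,0]-x,C[:,1]-y); k=(r<60)&(C[:,2]>15)
        P=C[k];rr=r[k]
        T=P[P[:,2]>h-8]
        c=cv2.minEnclosingCircle(T[:,:2].astype(np.float32)) if len(T)>5 else None
        print(n,nm,c,[(z,np.round(np.percentile(rr[abs(P[:,2]-z)<6],90),1)) for z in range(60,h,15) if (abs(P[:,2]-z)<6).sum()>5])
for n,x,y,h in(("a",625.1,300.4,20),("d",597.8,97,129),("c",606.5,-116.5,91),("b",594.2,-307.1,61)):
    k=(np.hypot(S[:,0]-x,S[:,1]-y)<80)&(abs(S[:,2]-h)<7)
    r=cv2.minAreaRect(S[k][:,:2].astype(np.float32)); print(n,k.sum(),np.round(r[0]),np.round(r[1]),S[k][:,2].mean())
E
```

```text
juice top ((450.85693359375, -327.8393249511719), 22.259302139282227) [(60, np.float64(40.3)), (75, np.float64(40.0)), (90, np.float64(39.3)), (105, np.float64(39.4)), (120, np.float64(39.2)), (135, np.float64(39.6)), (150, np.float64(36.9)), (165, np.float64(30.0)), (180, np.float64(23.9)), (195, np.float64(21.5))]
juice scene None [(135, np.float64(41.7))]
tea top ((438.95941162109375, -135.6697235107422), 16.61720085144043) [(60, np.float64(35.3)), (75, np.float64(35.0)), (90, np.float64(35.0)), (105, np.float64(34.7)), (120, np.float64(32.5)), (135, np.float64(25.4)), (150, np.float64(17.2))]
tea scene ((433.9717102050781, -132.59231567382812), 17.509645462036133) [(60, np.float64(40.1)), (75, np.float64(39.6)), (90, np.float64(39.2)), (105, np.float64(38.3)), (120, np.float64(35.9)), (135, np.float64(26.2)), (150, np.float64(22.4))]
can top ((450.5834655761719, 98.33588409423828), 23.18568229675293) [(75, np.float64(28.5)), (120, np.float64(27.6))]
can scene ((447.3265075683594, 101.81876373291016), 24.498394012451172) [(60, np.float64(30.9)), (75, np.float64(30.6)), (90, np.float64(31.2)), (105, np.float64(30.5)), (120, np.float64(29.7))]
shaker top ((421.59197998046875, 333.47119140625), 22.620906829833984) [(60, np.float64(22.8)), (75, np.float64(22.7)), (90, np.float64(21.4))]
shaker scene ((420.966552734375, 336.9178771972656), 23.30789566040039) [(60, np.float64(25.9)), (75, np.float64(25.3)), (90, np.float64(23.7))]
a 887 [622. 306.] [105. 102.] 17.742506675942526
d 761 [596. 101.] [104. 106.] 126.53767881079712
c 598 [ 603. -111.] [107. 104.] 88.07557924134329
b 497 [ 591. -302.] [104. 103.] 58.19164347441285
```

```bash
python3 -m handwheel '0.5 0.5 0.6 -0.9 0; 0.6 0.6 0.8 -0.9 0; 0.6 0.6 0.8 -0.9 0; 0.6 0.6 0.3 -0.9 0; 0.6 0.6 0 -0.9 0; 0.6 0.6 0 -0.76 0; 0.6 0.5 0 0 0; 0.6 0.15 0 0 0; 0 0 0 0 0; 0 0 0 0 0'
```

```text
clock: 0.93
eef_pos: [427.0, -331.7, 298.0]
eef_rot: [-3.141, 0.001, 0.002]
wrist_force: [-0.7, -1.1, -0.5]
finger_gap: 93.9
finger_force: 0.0
```

```bash
python3 -m handwheel '0.3 0.08 0 0 0; 0.26 0.06 0 0 0; 0 0 -0.5 0 0; 0 0 -0.6 0 0; 0 0 -0.4 0 0; 0 0 0 0 0; 0 0 0 0 0' 40
```

```text
clock: 1.52
eef_pos: [448.9, -326.8, 238.6]
eef_rot: [-3.141, 0.001, -0.001]
wrist_force: [1.1, -0.2, 0.3]
finger_gap: 94.1
finger_force: 0.0
```

```bash
python3 -m handwheel '0 0 -0.5 0 0; 0 0 -0.6 0 0; 0 0 -0.6 0 0; 0 0 -0.4 0 0; 0 0 -0.2 0 0; 0 0 -0.15 0 0;0 0 0 0 0'; python3 - <<'E'
from h import *
p,d,K,k1,T=snap("top"); cv2.imwrite("pics/t1.png",cv2.resize(cv2.cvtColor(p,cv2.COLOR_RGB2BGR)[150:290,300:480],None,fx=4,fy=4,interpolation=cv2.INTER_CUBIC))
E
```

```text
clock: 2.1
eef_pos: [449.1, -326.9, 140.9]
eef_rot: [3.141, -0.0, -0.0]
wrist_force: [-0.2, 0.4, -0.1]
finger_gap: 93.8
finger_force: 0.0
```

View pics/t1.png

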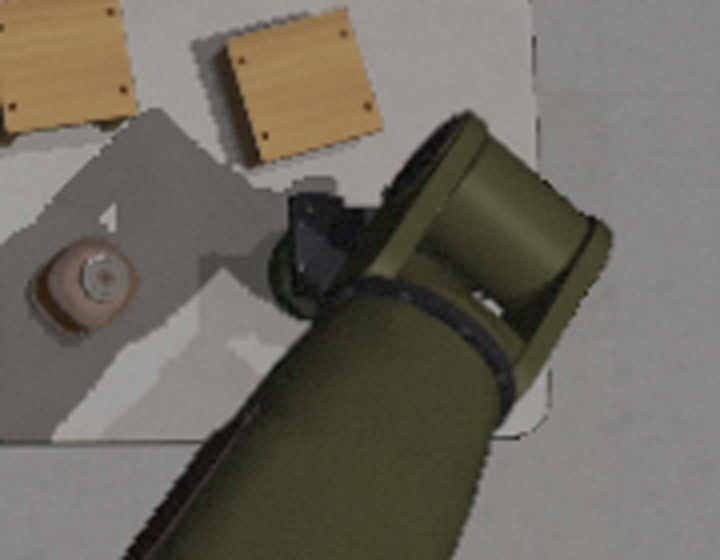

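The arm covers the juice in this view. There is no contact force with the tips already at the shoulder's foot, so I go on down and close.

```bash
python3 -m handwheel '0 0 -0.3 0 0; 0 0 -0.25 0 0; 0 0 -0.12 0 0; 0 0 0 0 0.05; 0 0 0 0 0.1; 0 0 0 0 0.2; 0 0 0 0 0.4; 0 0 0 0 0.6; 0 0 0 0 0.6; 0 0 0 0 0.6; 0 0 0 0 0.6' 40
```

```text
clock: 3.07
eef_pos: [449.0, -326.9, 114.2]
eef_rot: [3.141, -0.001, -0.0]
wrist_force: [-0.8, -0.2, 4.1]
finger_gap: 76.3
finger_force: 40.0
```

```bash
python3 -m handwheel '0 0 0.1 0 0.6; 0 0 0.2 0 0.6; 0 0 0.4 0 0.6; 0 0 0.6 0 0.6; 0 0 0.7 0 0.6; 0 0 0.7 0 0.6; 0 0 0.7 0 0.6; 0 0 0.6 0 0.6; 0 0 0.4 0 0.6; 0 0 0.2 0 0.6; 0 0 0 0 0.6;0 0 0 0 0.6'
```

```text
clock: 4.07
eef_pos: [448.6, -326.4, 296.8]
eef_rot: [-3.141, 0.001, -0.0]
wrist_force: [0.1, -0.6, -6.9]
finger_gap: 76.4
finger_force: 39.9
```

```bash
python3 -m handwheel '0.05 0.2 0 0 0.6; 0.1 0.4 0 0 0.6; 0.15 0.6 0 0 0.6; 0.15 0.6 0 0 0.6; 0.15 0.6 0 0 0.6; 0.15 0.6 0 0 0.6; 0.15 0.6 0 0 0.6; 0.15 0.6 0 0 0.6; 0.15 0.6 0 0 0.6; 0.15 0.6 0 0 0.6; 0.15 0.6 0 0 0.6; 0.15 0.6 0 0 0.6' && python3 -m handwheel '0.15 0.6 0 0 0.6; 0.15 0.6 0 0 0.6; 0.15 0.6 0 0 0.6; 0.15 0.6 0 0 0.6; 0.15 0.6 0 0 0.6; 0.15 0.6 0 0 0.6; 0.15 0.6 0 0 0.6; 0.15 0.6 0 0 0.6; 0.15 0.6 0 0 0.6; 0.15 0.6 0 0 0.6; 0.1 0.4 0 0 0.6; 0 0 0 0 0.6'
```

```text
clock: 5.07
eef_pos: [514.5, -60.8, 296.6]
eef_rot: [-3.141, 0.002, 0.0]
wrist_force: [0.5, -0.2, -6.5]
finger_gap: 76.4
finger_force: 39.9
clock: 6.07
eef_pos: [578.3, 196.7, 295.7]
eef_rot: [-3.142, 0.003, 0.003]
wrist_force: [-0.9, -0.3, -6.8]
finger_gap: 76.5
finger_force: 39.9
```

```bash
python3 -m handwheel '0.15 0.35 0 0 0.6; 0.3 0.6 0 0 0.6; 0.3 0.6 0 0 0.6; 0.2 0.6 0 0 0.6; 0.15 0.35 0 0 0.6; 0.05 0.1 0 0 0.6; 0 0 -0.4 0 0.6; 0 0 -0.7 0 0.6; 0 0 -0.7 0 0.6; 0 0 -0.6 0 0.6; 0 0 -0.3 0 0.6; 0 0 0 0 0.6'; python3 - <<'E'
from h import *
p,d,K,k1,T=snap("scene"); q=snap("top")[0]
f=lambda i,s:cv2.resize(cv2.cvtColor(i[s],cv2.COLOR_RGB2BGR),(400,400),interpolation=cv2.INTER_CUBIC)
cv2.imwrite("pics/s2.png",np.hstack([f(p,np.s_[110:250,110:250]),f(q,np.s_[110:250,120:260])]))
E
```

```text
clock: 7.07
eef_pos: [623.5, 296.5, 186.1]
eef_rot: [3.139, 0.006, -0.001]
wrist_force: [-0.3, 0.4, -6.4]
finger_gap: 76.9
finger_force: 39.9
```

View pics/s2.png

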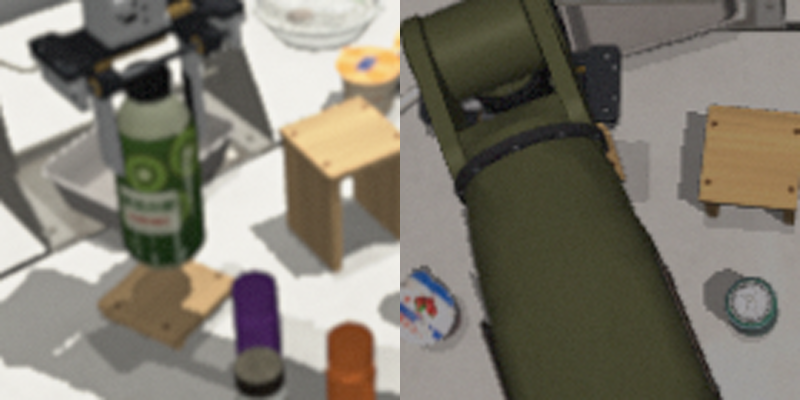

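The scene view shows the bottle upright over riser a, with its shadow on the riser. I measure its axis in that same view, against the riser as that view saw it.

```bash
cat >> h.py <<'E'
from scipy.optimize import least_squares
def axis(W,c,R,zs,half=8):
    out=[]
    for z in zs:
        k=(abs(W[...,2]-z)<half)&(np.hypot(W[...,0]-c[0],W[...,1]-c[1])<R+25); P=W[k][:,:2]
        if len(P)<10: continue
        r=least_squares(lambda q:np.hypot(*(P-q).T)-R,c,loss="soft_l1",f_scale=2)
        out.append((z,*r.x.round(1),len(P),round(float(r.cost/len(P)),2)))
    return out
E
python3 - <<'E'
from h import *
p,d,K,k1,T=snap("scene"); W=cloud(d,K,k1,T)
for o in axis(W,[623,298],39.5,range(85,200,15)): print(o)
for n in("scene0","top0"):
    V=np.load(n+".npy"); print(n,axis(V,[439,-135],31,[30,50,70,90,105]),axis(V,[451,99],26.5,[30,60,90,110]))
print(read_state()["eef_pos"],read_state()["joints"].round(2))
E
```

```text
(85, np.float64(627.6), np.float64(300.4), 82, 1.28)
(100, np.float64(626.9), np.float64(300.9), 129, 0.83)
(115, np.float64(626.3), np.float64(300.3), 135, 0.94)
(130, np.float64(626.3), np.float64(299.8), 131, 0.88)
(145, np.float64(626.0), np.float64(299.9), 145, 1.01)
(160, np.float64(625.7), np.float64(299.5), 143, 0.91)
(175, np.float64(625.2), np.float64(299.4), 150, 0.87)
(190, np.float64(624.9), np.float64(299.5), 144, 1.7)
scene0 [(30, np.float64(436.0), np.float64(-128.4), 88, 2.01), (50, np.float64(436.7), np.float64(-128.9), 86, 1.91), (70, np.float64(435.3), np.float64(-129.8), 96, 1.56), (90, np.float64(435.9), np.float64(-130.3), 102, 1.7), (105, np.float64(435.5), np.float64(-130.8), 86, 1.64)] [(30, np.float64(448.7), np.float64(100.2), 81, 1.08), (60, np.float64(448.8), np.float64(100.5), 80, 0.85), (90, np.float64(448.5), np.float64(100.3), 90, 0.76), (110, np.float64(449.2), np.float64(100.5), 97, 1.11)]
top0 [(30, np.float64(439.3), np.float64(-130.1), 15, 0.92), (50, np.float64(438.1), np.float64(-131.3), 22, 1.13), (70, np.float64(438.2), np.float64(-132.1), 18, 0.64), (90, np.float64(439.1), np.float64(-132.2), 17, 0.61), (105, np.float64(438.3), np.float64(-132.9), 21, 0.93)] [(110, np.float64(450.5), np.float64(98.0), 17, 0.09)]
[625.35176323 297.43159742 191.73857579] [ 0.39  0.64  1.07 -0.    1.44  1.96]
```

```bash
python3 -m handwheel '-0.055 0.09 0 0 0.6; 0 0 -0.2 0 0.6; 0 0 -0.3 0 0.6; 0 0 -0.3 0 0.6; 0 0 -0.25 0 0.6; 0 0 -0.15 0 0.6; 0 0 -0.1 0 0.6; 0 0 0 0 0.6; 0 0 0 0 0.6; 0 0 0 0 0.6'
```

```text
clock: 8.05
eef_pos: [622.9, 301.1, 138.5]
eef_rot: [-3.141, -0.001, -0.0]
wrist_force: [-0.1, 0.0, -6.1]
finger_gap: 76.4
finger_force: 39.9
```

```bash
python3 -m handwheel '0 0 -0.05 0 0.6; 0 0 -0.04 0 0.6; 0 0 -0.03 0 0.6; 0 0 0 0 0.6; 0 0 0 0 0.6; 0 0 0 0 0.6'
```

```text
clock: 8.55
eef_pos: [623.1, 301.0, 134.2]
eef_rot: [-3.141, -0.002, -0.0]
wrist_force: [-1.4, -2.5, 5.5]
finger_gap: 76.5
finger_force: 40.0
```

```bash
python3 -m handwheel '0 0 0 0 0.1; 0 0 0 0 0; 0 0 0 0 0; 0 0 0 0 0; 0 0 0 0 0; 0 0 0.2 0 0; 0 0 0.5 0 0; 0 0 0.8 0 0; 0 0 0.9 0 0; 0 0 0.9 0 0; 0 0 0.5 0 0;0 0 0 0 0'
```

```text
clock: 9.55
eef_pos: [623.5, 301.4, 291.6]
eef_rot: [-3.138, -0.008, -0.0]
wrist_force: [0.4, -0.2, 0.7]
finger_gap: 93.9
finger_force: 0.0
```

```bash
python3 - <<'E'
from h import *
for n in("scene","top"):
    p,d,K,k1,T=snap(n); W=cloud(d,K,k1,T)
    print(n,axis(W,[623,301],39.5,[60,80,100,120,140]),axis(W,[623,301],21,[213],6))
V=np.load("scene0.npy")
for n,x,y,h in(("a",625.1,300.4,17.7),("d",597.8,97,126.5),("c",606.5,-116.5,88),("b",594.2,-307.1,58.2)):
    k=(np.hypot(V[...,0]-x,V[...,1]-y)<80)&(abs(V[...,2]-h)<2.5)
    r=cv2.minAreaRect(V[k][:,:2].astype(np.float32)); print(n,k.sum(),np.round(r[0],1),np.round(r[1]))
print(read_state()["eef_pos"])
E
```

```text
scene [(60, np.float64(624.1), np.float64(304.2), 125, 0.94), (80, np.float64(623.7), np.float64(304.0), 129, 1.01), (100, np.float64(623.3), np.float64(303.4), 119, 0.93), (120, np.float64(622.8), np.float64(303.0), 139, 0.85), (140, np.float64(622.5), np.float64(303.0), 138, 0.82)] [(213, np.float64(620.7), np.float64(302.1), 80, 1.39)]
top [] []
a 724 [621.6 305.3] [103. 102.]
d 654 [595.   99.8] [102. 102.]
c 481 [ 603.2 -111.6] [107. 103.]
b 396 [ 590.2 -302.2] [103. 103.]
[622.68743549 300.98210217 285.61204404]
```

```bash
python3 -m handwheel '-0.2 -0.4 0 0 0; -0.35 -0.8 0 0 0; -0.35 -0.8 0 0 0; -0.35 -0.8 0 0 0; -0.35 -0.8 0 0 0; -0.35 -0.8 0 0 0; -0.35 -0.8 0 0 0; -0.35 -0.8 0 0 0; -0.35 -0.8 0 0 0; -0.35 -0.8 0 0 0; -0.35 -0.8 0 0 0; -0.35 -0.8 0 0 0' && python3 -m handwheel '-0.35 -0.8 0 0 0; -0.22 -0.6 0 0 0; 0 -0.28 0 0 0; 0 0 -0.5 0 0; 0 0 -0.5 0 0; 0 0 0 0 0; 0 0 0 0 0; 0 0 0 0 0; 0 0 0 0 0'
```

```text
clock: 10.65
eef_pos: [459.1, -68.2, 283.7]
eef_rot: [-3.141, 0.002, -0.0]
wrist_force: [0.9, -0.2, -0.2]
finger_gap: 93.9
finger_force: 0.0
clock: 11.4
eef_pos: [438.3, -134.0, 245.9]
eef_rot: [3.141, -0.001, 0.0]
wrist_force: [-0.8, 0.4, -0.4]
finger_gap: 93.7
finger_force: 0.0
```

Descend 160 mm to z 86 and close.

```bash
python3 -m handwheel '0 0 -0.4 0 0; 0 0 -0.6 0 0; 0 0 -0.7 0 0; 0 0 -0.7 0 0; 0 0 -0.6 0 0; 0 0 -0.5 0 0; 0 0 -0.35 0 0; 0 0 -0.15 0 0; 0 0 0 0 0; 0 0 0 0 0' && python3 -m handwheel '0 0 0 0 0.15; 0 0 0 0 0.25; 0 0 0 0 0.35; 0 0 0 0 0.45; 0 0 0 0 0.6; 0 0 0 0 0.6; 0 0 0 0 0.6; 0 0 0 0 0.6; 0 0 0 0 0.6' 25
```

```text
clock: 12.23
eef_pos: [438.4, -134.3, 85.9]
eef_rot: [3.141, -0.001, 0.0]
wrist_force: [0.3, -1.5, -0.3]
finger_gap: 93.7
finger_force: 0.0
clock: 12.98
eef_pos: [438.1, -134.2, 85.4]
eef_rot: [3.142, -0.001, -0.0]
wrist_force: [-0.1, 2.4, 5.1]
finger_gap: 68.6
finger_force: 24.9
```

Gap 68.6 mm is wider than the 62 mm given, and the tea body looked like a rounded square in the crop. I measure its orientation from the first clouds.

```bash
python3 - <<'E'
from h import *
P=np.vstack([np.load("top0.npy").reshape(-1,3),np.load("scene0.npy").reshape(-1,3)+[2.5,-2.3,0]])
for nm,c,lo,hi in(("tea",(438,-134),20,108),("juice",(450,-327),20,130)):
    Q=P[(np.hypot(*(P[:,:2]-c).T)<50)&(P[:,2]>lo)&(P[:,2]<hi)][:,:2].astype(np.float32)
    print(nm,len(Q),cv2.minAreaRect(Q))
    v=Q-np.array(c); a=np.degrees(np.arctan2(v[:,1],v[:,0])); r=np.hypot(*v.T)
    print([(b,int(((a>=b)&(a<b+15)).sum()),np.round(np.percentile(r[(a>=b)&(a<b+15)],80),1)) for b in range(-180,180,15) if ((a>=b)&(a<b+15)).sum()>8])
p=cv2.imread("pics/top0.png"); s=cv2.imread("pics/scene0.png")
f=lambda i:cv2.resize(i,(400,400),interpolation=cv2.INTER_CUBIC)
cv2.imwrite("pics/tea.png",np.hstack([f(p[195:245,296:346]),f(s[130:200,290:360])]))
E
```

```text
tea 592 ((430.296142578125, -116.3304443359375), (64.88888549804688, 39.741214752197266), 26.049713134765625)
[(-180, 27, np.float64(32.5)), (30, 10, np.float64(33.1)), (45, 9, np.float64(32.5)), (60, 33, np.float64(34.8)), (75, 58, np.float64(36.3)), (90, 84, np.float64(35.8)), (105, 80, np.float64(33.8)), (120, 77, np.float64(32.4)), (135, 78, np.float64(32.6)), (150, 80, np.float64(33.7)), (165, 52, np.float64(33.8))]
juice 258 ((447.3733215332031, -303.1001892089844), (77.44271850585938, 33.423892974853516), 12.832146644592285)
[(30, 25, np.float64(42.3)), (45, 28, np.float64(41.7)), (60, 28, np.float64(40.4)), (75, 29, np.float64(40.1)), (90, 36, np.float64(39.7)), (105, 33, np.float64(39.5)), (120, 32, np.float64(39.1)), (135, 21, np.float64(37.9)), (150, 15, np.float64(37.6))]
```

View pics/tea.png

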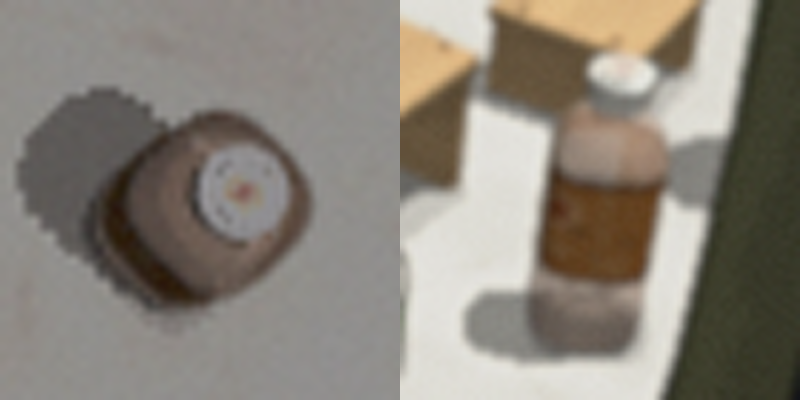

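The tea bottle is a rounded square, with flat faces normal to about 127° in world yaw. Open, turn +37° and grip again on the flats.

```bash
python3 -m handwheel '0 0 0 0 0.3; 0 0 0 0 0; 0 0 0 0 0; 0 0 0 0 0; 0 0 0 1 0; 0 0 0 1 0; 0 0 0 1 0; 0 0 0 1 0; 0 0 0 1 0; 0 0 0 1 0; 0 0 0 1 0; 0 0 0 0.4 0' && python3 -m handwheel '0 0 0 0 0; 0 0 0 0 0; 0 0 0 0 0.2; 0 0 0 0 0.25; 0 0 0 0 0.35; 0 0 0 0 0.45; 0 0 0 0 0.6; 0 0 0 0 0.6; 0 0 0 0 0.6; 0 0 0 0 0.6; 0 0 0 0 0.6' 25
```

```text
clock: 13.98
eef_pos: [437.7, -134.3, 84.8]
eef_rot: [-3.141, 0.0, 0.651]
wrist_force: [-0.5, -0.5, 0.1]
finger_gap: 94.3
finger_force: 0.0
clock: 14.9
eef_pos: [437.8, -134.2, 85.0]
eef_rot: [-3.141, 0.0, 0.646]
wrist_force: [-1.5, 0.6, 1.7]
finger_gap: 61.0
finger_force: 24.4
```

```bash
python3 -m handwheel '0 0 0.15 0 0.6; 0 0 0.3 0 0.6; 0 0 0.6 0 0.6; 0 0 0.7 0 0.6; 0 0 0.7 0 0.6; 0 0 0.5 0 0.6; 0.15 -0.2 0.3 0 0.6; 0.35 -0.4 0 0 0.6; 0.5 -0.55 0 0 0.6; 0.5 -0.55 0 0 0.6; 0.5 -0.55 0 0 0.6; 0.5 -0.55 0 0 0.6' && python3 -m handwheel '0.5 -0.55 0 0 0.6; 0.5 -0.55 0 0 0.6; 0.3 -0.4 0 0 0.6; 0.1 -0.05 0 0 0.6; 0 0 0 0 0.6; 0 0 0 0 0.6; 0 0 0 0 0.6; 0 0 0 0 0.6'
```

```text
clock: 15.9
eef_pos: [538.5, -247.2, 214.9]
eef_rot: [-3.141, 0.0, 0.646]
wrist_force: [-0.4, 0.3, -4.3]
finger_gap: 61.2
finger_force: 24.3
clock: 16.57
eef_pos: [593.6, -307.5, 215.6]
eef_rot: [3.141, -0.0, 0.646]
wrist_force: [0.1, -0.4, -3.3]
finger_gap: 61.4
finger_force: 24.3
```

```bash
python3 -m handwheel '0 0.02 -0.2 0 0.6; 0 0 -0.35 0 0.6; 0 0 -0.4 0 0.6; 0 0 -0.35 0 0.6; 0 0 -0.2 0 0.6; 0 0 -0.13 0 0.6; 0 0 0 0 0.6; 0 0 -0.04 0 0.6; 0 0 -0.04 0 0.6; 0 0 -0.03 0 0.6; 0 0 0 0 0.6; 0 0 0 0 0.6'
```

```text
clock: 17.57
eef_pos: [594.1, -307.6, 146.1]
eef_rot: [3.141, -0.0, 0.646]
wrist_force: [0.4, -0.6, 0.3]
finger_gap: 61.1
finger_force: 24.4
```

```bash
python3 -m handwheel '0 0 -0.02 0 0.6; 0 0 0 0 0.35; 0 0 0 0 0.1; 0 0 0 0 0; 0 0 0 0 0; 0 0 0 0 0; 0 0 0.2 0 0; 0 0 0.5 0 0; 0 0 0.8 0 0; 0 0 0.8 0 0; 0 0 0.5 0 0; 0 0 0 0 0' && python3 -m handwheel '-0.2 0.4 0 0 0; -0.35 0.8 0 0 0; -0.35 0.9 0 0 0; -0.35 0.9 0 0 0; -0.35 0.9 0 0 0; -0.35 0.9 0 0 0; -0.35 0.9 0 0 0; -0.35 0.9 0 0 0; -0.35 0.9 0 0 0; -0.35 0.9 0 0 0; -0.24 0.8 0 0 0; 0 0.5 0 0 0' && python3 -m handwheel '0 0.46 0 0 0; 0 0 0 0 0; 0 0 0 0 0; 0 0 0 0 0; 0 0 0 0 0'
```

```text
clock: 18.57
eef_pos: [594.8, -308.0, 262.7]
eef_rot: [3.134, -0.003, 0.646]
wrist_force: [-0.5, 0.6, 0.7]
finger_gap: 94.1
finger_force: 0.0
clock: 19.57
eef_pos: [448.5, 83.0, 256.9]
eef_rot: [-3.141, -0.0, 0.647]
wrist_force: [-0.4, -0.0, 0.2]
finger_gap: 93.9
finger_force: 0.0
clock: 19.98
eef_pos: [450.3, 98.1, 256.5]
eef_rot: [-3.142, 0.0, 0.645]
wrist_force: [-0.2, -0.2, 0.1]
finger_gap: 93.7
finger_force: 0.0
```

```bash
python3 - <<'E'
from h import *
p,d,K,k1,T=snap("top"); W=cloud(d,K,k1,T); cv2.imwrite("pics/t3.png",cv2.resize(cv2.cvtColor(p,cv2.COLOR_RGB2BGR)[120:270,110:440],None,fx=2.4,fy=2.4,interpolation=cv2.INTER_CUBIC))
print(axis(W,[594,-307],31,[80,100,120,140]),axis(W,[594,-307],16,[219],5))
print(axis(W,[623,301],21,[215],6))
print(read_state()["eef_pos"])
E
```

```text
[(80, np.float64(595.2), np.float64(-303.9), 42, 1.4), (100, np.float64(595.9), np.float64(-305.2), 32, 1.22), (120, np.float64(595.0), np.float64(-306.0), 39, 1.08), (140, np.float64(595.0), np.float64(-306.3), 39, 0.89)] [(219, np.float64(594.9), np.float64(-309.5), 72, 4.54)]
[(215, np.float64(624.2), np.float64(298.1), 50, 3.45)]
[450.32209316  98.12968657 256.52961414]
```

View pics/t3.png

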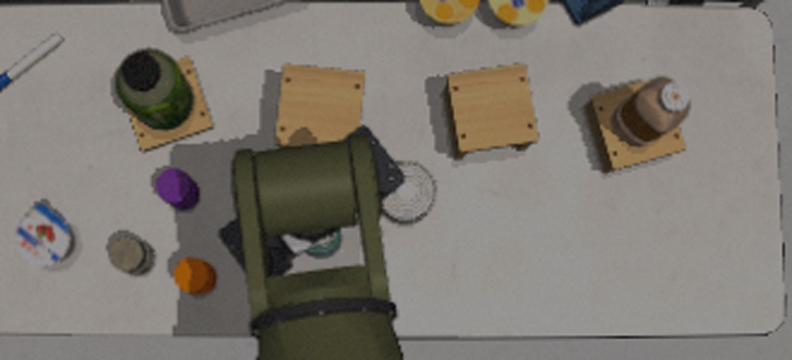

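Juice on a (155,90) and tea on b (655,110) stand upright and central. The gripper straddles the can. Descend and grip it.

```bash
python3 -m handwheel '0 0.02 -0.4 0 0; 0 0 -0.7 0 0; 0 0 -0.8 0 0; 0 0 -0.8 0 0; 0 0 -0.7 0 0; 0 0 -0.6 0 0; 0 0 -0.4 0 0; 0 0 -0.25 0 0; 0 0 -0.11 0 0; 0 0 0 0 0; 0 0 0 0 0.2; 0 0 0 0 0.3' 20 && python3 -m handwheel '0 0 0 0 0.35; 0 0 0 0 0.4; 0 0 0 0 0.45; 0 0 0 0 0.55; 0 0 0 0 0.65; 0 0 0 0 0.7; 0 0 0 0 0.7; 0 0 0 0 0.7; 0 0 0 0 0.7'
```

```text
clock: 21.03
eef_pos: [450.9, 99.7, 67.2]
eef_rot: [3.141, -0.001, 0.645]
wrist_force: [0.3, 0.5, -0.3]
finger_gap: 83.9
finger_force: 0.0
clock: 21.78
eef_pos: [450.3, 99.8, 66.3]
eef_rot: [3.142, -0.0, 0.646]
wrist_force: [-0.4, 0.4, 2.0]
finger_gap: 52.3
finger_force: 20.0
```

```bash
python3 -m handwheel '0 0 0.15 0 0.7; 0 0 0.3 0 0.7; 0 0 0.6 0 0.7; 0 0 0.7 0 0.7; 0 0 0.7 0 0.7; 0 0 0.6 0 0.7; 0.1 -0.15 0.3 0 0.7; 0.25 -0.35 0 0 0.7; 0.4 -0.55 0 0 0.7; 0.4 -0.55 0 0 0.7; 0.4 -0.55 0 0 0.7; 0.4 -0.55 0 0 0.7' && python3 -m handwheel '0.4 -0.55 0 0 0.7; 0.4 -0.55 0 0 0.7; 0.4 -0.55 0 0 0.7; 0.4 -0.55 0 0 0.7; 0.25 -0.35 0 0 0.7; 0.09 -0.13 0 0 0.7; 0 0 0 0 0.7; 0 0 0 0 0.7; 0 0 0 0 0.7; 0 0 0 0 0.7'
```

```text
clock: 22.78
eef_pos: [528.6, -9.3, 200.3]
eef_rot: [-3.141, 0.0, 0.646]
wrist_force: [0.8, 1.2, -2.2]
finger_gap: 52.8
finger_force: 20.0
clock: 23.62
eef_pos: [605.5, -114.5, 200.6]
eef_rot: [3.142, -0.0, 0.647]
wrist_force: [0.1, -0.8, -2.3]
finger_gap: 52.6
finger_force: 20.0
```

Target TCP z = 66.3+91 = 157.3.

```bash
python3 -m handwheel '0.01 -0.02 -0.15 0 0.7; 0 0 -0.25 0 0.7; 0 0 -0.25 0 0.7; 0 0 -0.2 0 0.7; 0 0 -0.13 0 0.7; 0 0 -0.05 0 0.7; 0 0 0 0 0.7; 0 0 -0.03 0 0.7; 0 0 -0.02 0 0.7; 0 0 -0.02 0 0.7; 0 0 0 0 0.7; 0 0 0 0 0.7'
```

```text
clock: 24.62
eef_pos: [606.6, -116.3, 157.3]
eef_rot: [3.14, -0.001, 0.646]
wrist_force: [-1.0, -0.6, 6.1]
finger_gap: 52.3
finger_force: 20.0
```

```bash
python3 -m handwheel '0 0 0 0 0.45; 0 0 0 0 0.2; 0 0 0 0 0; 0 0 0 0 0; 0 0 0 0 0; 0 0 0.2 0 0; 0 0 0.5 0 0; 0 0 0.8 0 0; 0 0 0.8 0 0; 0 0 0.4 0 0; 0 0 0 0 0' && python3 -m handwheel '-0.2 0.4 0 0 0; -0.4 0.8 0 0 0; -0.4 0.9 0 0 0; -0.4 0.9 0 0 0; -0.4 0.9 0 0 0; -0.4 0.9 0 0 0; -0.4 0.9 0 0 0; -0.4 0.9 0 0 0; -0.4 0.9 0 0 0; -0.4 0.9 0 0 0; -0.4 0.9 0 0 0; -0.3 0.9 0 0 0' && python3 -m handwheel '-0.11 0.7 0 0 0; 0 0.35 0 0 0; 0 0 0 0 0; 0 0 0 0 0; 0 0 0 0 0; 0 0 0 0 0'
```

```text
clock: 25.53
eef_pos: [607.2, -116.5, 269.3]
eef_rot: [3.136, -0.004, 0.646]
wrist_force: [0.7, -0.8, -0.5]
finger_gap: 94.3
finger_force: 0.0
clock: 26.53
eef_pos: [424.6, 293.3, 263.9]
eef_rot: [-3.141, 0.001, 0.646]
wrist_force: [1.6, 0.1, 0.3]
finger_gap: 93.7
finger_force: 0.0
clock: 27.03
eef_pos: [422.3, 332.5, 264.2]
eef_rot: [3.141, 0.0, 0.644]
wrist_force: [0.2, -1.0, 0.5]
finger_gap: 93.9
finger_force: 0.0
```

Descend 219 mm to z 45, with a pause partway to check, then close.

```bash
python3 -m handwheel '0 0.04 -0.4 0 0; 0 0 -0.7 0 0; 0 0 -0.8 0 0; 0 0 -0.8 0 0; 0 0 -0.8 0 0; 0 0 -0.7 0 0; 0 0 -0.6 0 0; 0 0 -0.4 0 0; 0 0 -0.2 0 0; 0 0 -0.08 0 0; 0 0 0 0 0; 0 0 0 0 0.2' 12 && python3 -m handwheel '0 0 0 0 0.3; 0 0 0 0 0.4; 0 0 0 0 0.45; 0 0 0 0 0.5; 0 0 0 0 0.55; 0 0 0 0 0.6; 0 0 0 0 0.7; 0 0 0 0 0.8; 0 0 0 0 0.8; 0 0 0 0 0.8'
```

```text
clock: 28.03
eef_pos: [422.5, 335.4, 46.1]
eef_rot: [3.142, -0.002, 0.645]
wrist_force: [0.3, -0.4, -0.4]
finger_gap: 90.4
finger_force: 0.0
clock: 28.87
eef_pos: [421.9, 335.4, 45.0]
eef_rot: [3.142, -0.0, 0.646]
wrist_force: [-0.7, -0.2, 0.8]
finger_gap: 43.1
finger_force: 12.0
```

```bash
python3 -m handwheel '0 0 0.15 0 0.8; 0 0 0.4 0 0.8; 0 0 0.7 0 0.8; 0 0 0.8 0 0.8; 0 0 0.8 0 0.8; 0 0 0.8 0 0.8; 0 0 0.5 0 0.8; 0.15 -0.2 0.3 0 0.8; 0.3 -0.4 0 0 0.8; 0.42 -0.56 0 0 0.8; 0.42 -0.56 0 0 0.8; 0.42 -0.56 0 0 0.8' && python3 -m handwheel '0.42 -0.56 0 0 0.8; 0.42 -0.56 0 0 0.8; 0.42 -0.56 0 0 0.8; 0.42 -0.56 0 0 0.8; 0.42 -0.56 0 0 0.8; 0.34 -0.5 0 0 0.8; 0.2 -0.3 0 0 0.8; 0.04 -0.05 0 0 0.8; 0 0 0 0 0.8; 0 0 0 0 0.8; 0 0 0 0 0.8; 0 0 0 0 0.8'
```

```text
clock: 29.87
eef_pos: [490.6, 243.2, 223.4]
eef_rot: [-3.142, -0.0, 0.646]
wrist_force: [-0.5, 1.1, -1.4]
finger_gap: 42.9
finger_force: 12.0
clock: 30.87
eef_pos: [597.0, 99.2, 223.2]
eef_rot: [-3.142, -0.0, 0.647]
wrist_force: [0.8, 0.3, -1.9]
finger_gap: 43.1
finger_force: 12.0
```

Target TCP z = 45+129 = 174.

```bash
python3 -m handwheel '0.01 -0.02 -0.15 0 0.8; 0 0 -0.25 0 0.8; 0 0 -0.3 0 0.8; 0 0 -0.25 0 0.8; 0 0 -0.13 0 0.8; 0 0 -0.06 0 0.8; 0 0 0 0 0.8; 0 0 -0.03 0 0.8; 0 0 -0.03 0 0.8; 0 0 -0.02 0 0.8; 0 0 0 0 0.8; 0 0 0 0 0.8'
```

```text
clock: 31.87
eef_pos: [597.9, 97.4, 174.4]
eef_rot: [3.141, -0.0, 0.646]
wrist_force: [0.9, 0.4, -1.3]
finger_gap: 43.2
finger_force: 12.0
```

```bash
python3 -m handwheel '0 0 -0.02 0 0.8; 0 0 -0.02 0 0.8; 0 0 0 0 0.8; 0 0 0 0 0.8'
```

```text
clock: 32.2
eef_pos: [598.3, 97.3, 173.8]
eef_rot: [3.14, -0.002, 0.646]
wrist_force: [-0.9, -0.9, 5.4]
finger_gap: 43.1
finger_force: 12.0
```

Contact. Release, rise, and back off toward the base to clear the view.

```bash
python3 -m handwheel '0 0 0.01 0 0.5; 0 0 0 0 0.3; 0 0 0 0 0.1; 0 0 0 0 0; 0 0 0 0 0; 0 0 0.2 0 0; 0 0 0.5 0 0; 0 0 0.8 0 0; 0 0 0.8 0 0; 0 0 0.6 0 0; 0 0 0 0 0' && python3 -m handwheel '-0.4 0 0 0 0; -0.7 0 0 0 0; -0.7 0 0 0 0; -0.7 0 0 0 0; -0.7 0 0 0 0; -0.6 0 0 0 0; -0.3 0 0 0 0; 0 0 0 0 0; 0 0 0 0 0; 0 0 0 0 0; 0 0 0 0 0; 0 0 0 0 0'; python3 - <<'E'
from h import *
im=[]
for n in("scene","top"):
    p,d,K,k1,T=snap(n); W=cloud(d,K,k1,T); im.append(cv2.cvtColor(p,cv2.COLOR_RGB2BGR))
    for o,x,y,R,zs in(("juice",625,300,39.5,[60,120]),("tea",594,-307,31,[100,150]),("can",606,-116,26.5,[120,200]),("shaker",598,97,21.5,[150,200])):
        k=(np.hypot(W[...,0]-x,W[...,1]-y)<45)&(W[...,2]>216); Q=W[k]
        print(n,o,axis(W,[x,y],R,zs), "top",np.round(cv2.minEnclosingCircle(Q[:,:2].astype(np.float32))[0],1) if len(Q)>5 else None, np.round(np.percentile(Q[:,2],80),1) if len(Q)>5 else None)
f=lambda i,s,w,h:cv2.resize(i[s],(w,h),interpolation=cv2.INTER_CUBIC)
cv2.imwrite("pics/fin.png",np.vstack([f(im[0],np.s_[80:300,120:400],700,320),f(im[1],np.s_[120:250,110:430],700,275)]))
E
```

```text
clock: 33.12
eef_pos: [598.9, 97.5, 295.3]
eef_rot: [3.137, -0.007, 0.646]
wrist_force: [-0.0, -0.5, 0.7]
finger_gap: 94.0
finger_force: 0.0
clock: 34.12
eef_pos: [434.3, 97.3, 288.7]
eef_rot: [-3.141, 0.001, 0.645]
wrist_force: [-0.4, -0.1, 0.7]
finger_gap: 93.7
finger_force: 0.0
scene juice [(60, np.float64(624.1), np.float64(304.1), 132, 0.88), (120, np.float64(622.8), np.float64(303.1), 134, 0.86)] top [619.3 301.9] 222.4
scene tea [(100, np.float64(592.6), np.float64(-301.5), 80, 2.3), (150, np.float64(592.4), np.float64(-302.7), 86, 2.28)] top [ 589.8 -305.9] 222.1
scene can [(120, np.float64(605.1), np.float64(-114.7), 77, 1.71), (200, np.float64(605.4), np.float64(-114.6), 46, 1.12)] top [ 602.6 -116.8] 221.4
scene shaker [(150, np.float64(596.0), np.float64(99.6), 78, 0.97), (200, np.float64(598.2), np.float64(99.6), 70, 1.31)] top [598.2 101.8] 223.4
top juice [(60, np.float64(626.6), np.float64(299.9), 30, 0.13), (120, np.float64(625.4), np.float64(299.1), 37, 0.09)] top [623.2 298.6] 225.3
top tea [(100, np.float64(595.0), np.float64(-305.4), 33, 1.24), (150, np.float64(595.3), np.float64(-306.6), 42, 1.26)] top [ 594.1 -309.2] 226.1
top can [(120, np.float64(606.4), np.float64(-118.1), 17, 0.05), (200, np.float64(607.1), np.float64(-118.1), 33, 0.21)] top [ 604.7 -117.6] 224.6
top shaker [(150, np.float64(598.2), np.float64(97.0), 16, 0.09), (200, np.float64(599.4), np.float64(96.8), 19, 0.07)] top [598.5  97.7] 226.4
```

View pics/fin.png

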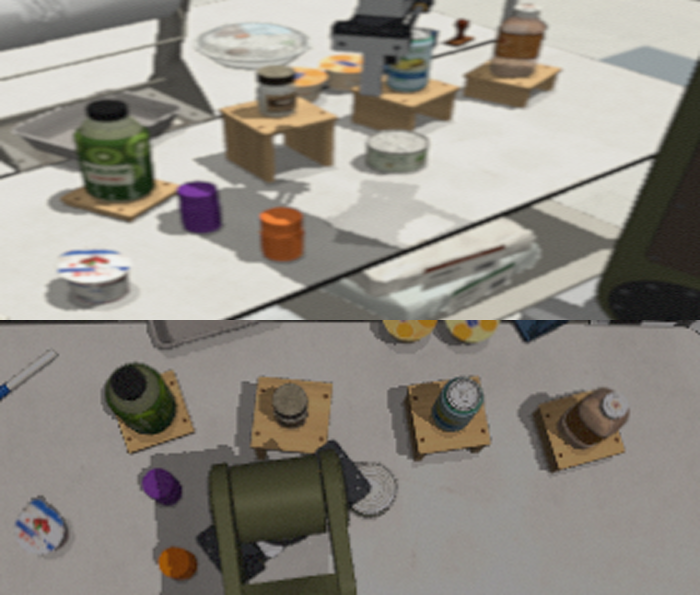

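All four stand upright and central on their risers, with tops level at about 225 mm. The pot, tin and look-alikes look untouched, and the gripper touches nothing.

```bash
python3 -c "from cell import sign_off; print(sign_off())"
```

```text
the job is handed in; nothing more can be done
None
```

The job is handed in: juice on riser a, tea on b, can on c and shaker on d, all upright and within about 2–3 mm of centre with tops level at about 225 mm, done in about 34 s; the pot, tin and look-alikes were left alone.

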